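Sweep used button cells through the gate of a sorting tray

ROBOT

A 7-joint arm with a two-finger parallel gripper is mounted at the origin on the work surface. World frame = base frame: x ahead of the robot, y to its left, z up, the work surface at z = 0. Lengths are in m, angles in rad, forces in N, time in s.
With the tool pointing down it reaches from about 0.425 to 0.925 m from the base axis. Payload 6.8 kg.
Tool frame: the origin (TCP) lies midway between the tips of the shut fingers; the grasp point (between the pads) lies 19 mm behind it; z points along the fingers, y is the line along which they close (so a half turn about z gives the same grasp; the last joint's range is limited). The gripper opens to 88 mm and grips with 3 to 60 N. Pads are 20 mm wide; open, the fingers measure 115 mm over their backs; the gripper's body (75 mm by 178 mm) begins 61 mm behind the grasp point.
Start: joints at [-1.301, 0.477, 0.022, 1.555, -0.011, 1.109, -0.083], TCP at [0.249, 0.627, 0.223] pointing down, gripper open.
Joint ranges: [-2.96, 2.96], [-0.34, 2.1], [-1.41, 1.46], [0.24, 2.44], [-1.37, 4.51], [0.17, 1.92], [-2.96, 2.96]. Speed limits (rad/s): [2.39, 2.39, 3.14, 3.14, 3.14, 3.14, 3.14].

INTERFACE

Orientations are given as a unit quaternion [x, y, z, w].
In Python, from plant import env, imaging gives the robot as it stands.
- The arm moves only by the tool arm_command, never from a script. Its argument "commands" is a list that holds one entry, the list of rows, each a list of 6 numbers: the shift along the tool's x, y, z normalised to -1 to 1, where 1 is 5 cm, then the turn, a rotation vector about the tool's x, y, z normalised to -1 to 1, where 1 is 5 degrees. A call has 1 to 10 rows; each row shifts and turns the commanded pose from where the row before left it, along the tool's axes as they then stand; what a row does not reach is not made up. A row lasts 1/10 s, in which the tool goes at most 50 mm and 8.59 degrees, less where a joint would pass 70% of its speed; a pose out of reach is approached as far as the arm can. A call with a number of a shift or a turn outside -1 to 1 is refused whole. A call with a gripper value outside its range is refused whole. "jaw" is the closure, from -1 (fully open) to 1 (shut), set as the call begins (left out, the last holds). The fingers move at their own pace and stop on an object; the grip force is fixed at half the most. Time passes only in rows, so rows that do not move let the fingers close. It gives the time, the measured TCP pose, the force, the opening and the grip force at its end, in the units of the state.
- env.read_state(): the state, without advancing time (a new reading comes with each control period).
- imaging.get_image(name): name is "scene" or "top"; returns the picture (384x512x3 uint8, blue, green, red); there is no depth.
- imaging.camera_info(name): a dict with "fx", "fy", "cx", "cy" (pixels), "rvec" (rotation vector, rad) and "tvec" (3), from world to camera coordinates, as OpenCV has them. Camera axes: x right, y down, z forward; pixel columns grow to the right and rows downward; lengths in m; the calibration is good to about 2 mm. A picture is of the moment at which its call begins. camera_info takes no time and is no camera call.
- env.finish_job(): hands the job in; it is judged then, once.
Trained networks look in the newest picture that a camera, given by its name, has taken for a name from the list of things; names that differ only in an ending like _2 or _b are one class to them, and where a whole thing is asked for, a point or a joint stands for the part that bears it (a point fixed in the world has none). Each returns a list of dicts, best first, with "p" (0 to 1); they miss things now and then, are a little off and sometimes report something else, mostly with a low value. They report only what shows in the picture. A call takes as long as a camera call.
- imaging.search_frame(camera, target): "box" ([left, top, right, bottom] in pixels, round what is visible of it).
The state is a dict: "time_s": time; "q": joint angles; "joint_vel": joint speeds; "joint_efforts": joint torques, N m; "tool_pos": TCP position; "orientation": TCP orientation; "force": force on the tool from outside, world axes, zero at the start; "ft_torque": the same for the moment, N m; "gripper_width": finger opening in m; "gripper_force": force on a finger pad.
Only numpy, scipy, OpenCV 4.12 (cv2) and the standard library are available. Lean on these libraries where they do the work, as an engineer would, in place of code of your own. Each camera call takes 0.05 s, during which the arm holds its last target. There are 200 camera calls.

TASK

Push the three used button cells across the tray floor with the fingertips, one at a time, through the gap in the fence, so that each one drops into the well behind it before the next follows. Do not pick up or lift any cell, leave the finned heat sink where it stands on the tray, do not knock into the things beside the tray, and finish with the hand clear.

Things in the scene. Friction and masses are not known exactly. Their poses are not given: they have to be found in the camera images.
- tray: blue sorting tray fixed to the bench, anywhere, turned up to 0.5 rad. Origin on the bench under its middle; +x points from the field to the fence and well, y along the fence, z up. Flat dark field 50 mm above the bench, x = -125 to 64, y = -145 to 145 mm; rim 14 mm higher. At x = 64 to 68 mm an aluminium fence, 15 mm high, with one gap. Behind it all is closed to rim height but the well
- gate (a point): middle of the 40 mm wide gap in the fence, at field height (tray x = 68, y = 0, z = 50 mm; axes as the tray's), between round posts of 4 mm radius centred 24 mm to either side. It is also the near edge of the well: a cell tips in and falls once its centre is pushed past here along tray +x
- well (a point): middle of the floor of the well (tray x = 90, y = 0, z = 5 mm). The well is an open pit 44 mm long (tray x = 68 to 112), 44 mm wide, its floor 45 mm below the field
- cell1: button cell: plain steel disc 24.5 mm in diameter, 7.7 mm thick, about 12 g, lying flat on the tray floor at the start, in one of four places on the field which it shares by lot with the other cells and the heat sink. Origin at the centre of the disc (3.85 mm above the tray floor when flat), z its axis. The three cells are identical.
- cell2: button cell: plain steel disc 24.5 mm in diameter, 7.7 mm thick, about 12 g, lying flat on the tray floor at the start, as the others. Origin at the centre of the disc (3.85 mm above the tray floor when flat), z its axis. The three cells are identical.
- cell3: button cell: plain steel disc 24.5 mm in diameter, 7.7 mm thick, about 12 g, lying flat on the tray floor at the start, as the others. Origin at the centre of the disc (3.85 mm above the tray floor when flat), z its axis. The three cells are identical.
- heatsink: finned aluminium heat sink, 26 x 26 mm square, 14 mm high, 25 g, standing loose on the field; it stays where it is. Origin at the centre of its underside. Cells and heat sink start, in any order, in a row bent round the gate, 110 to 150 mm from it, at least 42 mm apart (centre to centre) and 45 mm from every rim
- solvent: white plastic bottle, 54 mm in diameter, 120 mm high, on the bench at the tray's +y side. Stays. Origin at the centre of its underside
- cup: black open cup, 68 mm in diameter, 70 mm high, on the bench at the tray's -y side. Stays. Origin at the centre of its underside
- driver: screwdriver, 170 mm long, lying on the bench beyond the cup at the tray's -y side. Stays. Origin under its middle, x along it

How it is judged:
On the way, in this order (a step that is already met when the one before it is completed fails the run):
1. exactly one cell has dropped into the well (((z of cell1 in the frame of tray below 0.042 m and x of cell1 in the frame of tray between 0.066 and 0.114 m and y of cell1 in the frame of tray between -0.024 and 0.024 m) or (z of cell2 in the frame of tray below 0.042 m and x of cell2 in the frame of tray between 0.066 and 0.114 m and y of cell2 in the frame of tray between -0.024 and 0.024 m) or (z of cell3 in the frame of tray below 0.042 m and x of cell3 in the frame of tray between 0.066 and 0.114 m and y of cell3 in the frame of tray between -0.024 and 0.024 m))), for 0.2 s.
2. a second cell has followed into the well ((((z of cell1 in the frame of tray below 0.042 m and x of cell1 in the frame of tray between 0.066 and 0.114 m and y of cell1 in the frame of tray between -0.024 and 0.024 m) and (z of cell2 in the frame of tray below 0.042 m and x of cell2 in the frame of tray between 0.066 and 0.114 m and y of cell2 in the frame of tray between -0.024 and 0.024 m)) or ((z of cell1 in the frame of tray below 0.042 m and x of cell1 in the frame of tray between 0.066 and 0.114 m and y of cell1 in the frame of tray between -0.024 and 0.024 m) and (z of cell3 in the frame of tray below 0.042 m and x of cell3 in the frame of tray between 0.066 and 0.114 m and y of cell3 in the frame of tray between -0.024 and 0.024 m)) or ((z of cell2 in the frame of tray below 0.042 m and x of cell2 in the frame of tray between 0.066 and 0.114 m and y of cell2 in the frame of tray between -0.024 and 0.024 m) and (z of cell3 in the frame of tray below 0.042 m and x of cell3 in the frame of tray between 0.066 and 0.114 m and y of cell3 in the frame of tray between -0.024 and 0.024 m)))), for 0.2 s.
3. the third cell has followed into the well (z of each of cell1, cell2, cell3 in the frame of tray below 0.042 m and x of cell1 in the frame of tray between 0.066 and 0.114 m and y of cell1 in the frame of tray between -0.024 and 0.024 m and x of cell2 in the frame of tray between 0.066 and 0.114 m and y of cell2 in the frame of tray between -0.024 and 0.024 m and x of cell3 in the frame of tray between 0.066 and 0.114 m and y of cell3 in the frame of tray between -0.024 and 0.024 m), for 0.2 s.
At the end, for the whole second after the job is handed in: All three cells lie at rest inside the well, their centres at least 8 mm below the field; the heat sink stands upright on the field within 20 mm of where it was; bottle, cup and screwdriver are within 30 mm of where they were, bottle and cup upright (all of step 3 and linear speed of each of cell1, cell2, cell3 below 0.02 m/s and distance of heatsink from where it was at the start of the episode below 0.02 m and angle between heatsink's own z axis and vertical below 0.2 rad and distance of each of solvent, cup, driver from where it was at the start of the episode below 0.03 m and angle between each of solvent, cup's own z axis and vertical below 0.3 rad); the robot touches nothing.
It fails at once if a cell is lifted or carried: its centre rises more than 15 mm above the field (it lies at 3.85 mm) (z of any of cell1, cell2, cell3 in the frame of tray above 0.065 m).
It fails at once if the heat sink is moved by more than 20 mm, lifted or knocked over (distance of heatsink from where it was at the start of the episode above 0.02 m or angle between heatsink's own z axis and vertical above 0.6 rad).
It fails at once if a thing beside the tray is moved by more than 30 mm or bottle or cup is knocked over (distance of any of solvent, cup, driver from where it was at the start of the episode above 0.03 m or angle between any of solvent, cup's own z axis and vertical above 0.6 rad).
It also fails if it takes over 58 s, if anything falls off the work surface, if the arm or the gripper's body presses on something with over 40 N, if the wrist force passes 120 N, or if a joint passes its speed limit or range.

## Working session

There is one attempt and no reset: what is moved stays moved. The work goes in short steps, Python scripts to look and compute and a tool call to move; the robot and the scene stay as the last step left them, time stands still between calls to the robot, and variables do not carry over. Pictures are saved under pics/ and viewed, at most 10 in all, crops included, and the job is handed in when it is done.

Besides the shell and the picture viewer there is one more tool, called after ">>>" as name(argument=value, ...) on one line, values as JSON. arm_command: Moves the arm, as the interface text tells. Its arguments: {"type":"object","properties":{"commands":{"type":"array","items":{"type":"array","items":{"type":"array","items":{"type":"number"}}}},"jaw":{"type":"number"}},"required":["commands"]}

```bash
mkdir -p pics
cat > h.py <<'E'
import numpy as np, cv2
from plant import env, imaging
from scipy.spatial.transform import Rotation as R
def ray(name,uv,z):
    c=imaging.camera_info(name);M=cv2.Rodrigues(np.array(c['rvec'],float))[0];t=np.array(c['tvec'],float).ravel()
    o=-M.T@t;d=M.T@np.array([(uv[0]-c['cx'])/c['fx'],(uv[1]-c['cy'])/c['fy'],1])
    return o+d*(z-o[2])/d[2]
def px(name,P):
    c=imaging.camera_info(name);M=cv2.Rodrigues(np.array(c['rvec'],float))[0];t=np.array(c['tvec'],float).ravel()
    p=M@np.array(P,float)+t
    return np.array([c['fx']*p[0]/p[2]+c['cx'],c['fy']*p[1]/p[2]+c['cy']])
E
python3 - <<'E'
from h import *
for n in ('top','scene'):
    cv2.imwrite(f'pics/{n}0.png',imaging.get_image(n))
    c=imaging.camera_info(n);M=cv2.Rodrigues(np.array(c['rvec'],float))[0];print(n,-M.T@np.array(c['tvec']).ravel(),c['fx'])
for t,z in (('cell1',.0577),('heatsink',.064),('gate',.05),('tray',.064),('solvent',.12),('cup',.07),('driver',.01)):
    for d in imaging.search_frame('top',t):
        b=d['box'];print(t,round(d['p'],2),np.round(b),ray('top',[(b[0]+b[2])/2,(b[1]+b[3])/2],z).round(4))
s=env.read_state();print(s['tool_pos'],s['orientation'],s['gripper_width'],s['time_s'])
E
```

```text
top [ 0.36350264 -0.01577316  0.94023753] 420.4688930735568
scene [0.9268114  0.48160998 0.69463387] 350.5683668507786
cell1 0.48 [278. 210. 286. 223.] [ 0.5196 -0.0785  0.0577]
cell1 0.4 [196. 190. 208. 197.] [0.5686 0.0943 0.0577]
cell1 0.39 [220. 205. 235. 216.] [0.5319 0.0381 0.0577]
heatsink 0.42 [251. 214. 268. 230.] [ 0.5069 -0.0308  0.064 ]
gate 0.83 [165. 129. 325. 264.] [0.5639 0.0011 0.05  ]
gate 0.72 [139. 130. 168. 164.] [0.6772 0.2063 0.05  ]
tray 0.67 [161. 126. 326. 265.] [0.5636 0.0044 0.064 ]
solvent 0.58 [140. 129. 172. 164.] [0.6525 0.1836 0.12  ]
[0.24898702 0.62736606 0.22258109] [ 1.87787089e-01  9.82209756e-01 -5.96954693e-05 -1.86067674e-05] 0.0875455219823021 0.45
```

View pics/top0.png

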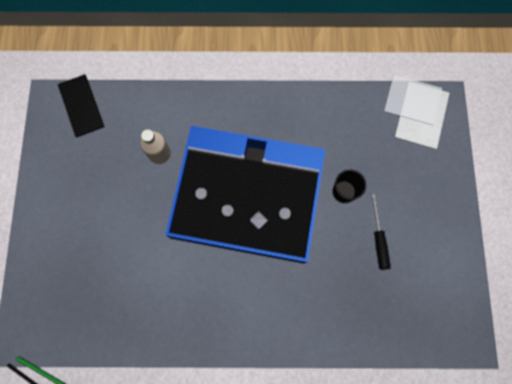

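View pics/scene0.png

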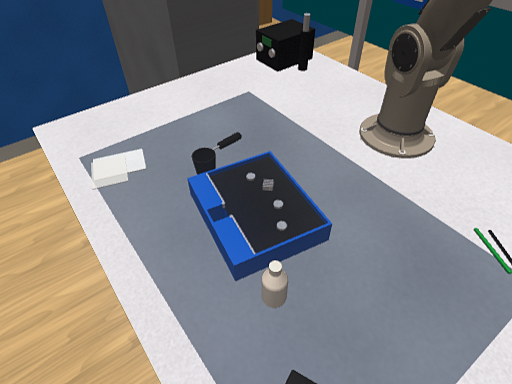

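```bash
cat > fit.py <<'E'
from h import *
im=imaging.get_image('top')
hsv=cv2.cvtColor(im,cv2.COLOR_BGR2HSV)
# tray: blue area
m=((hsv[...,0]>100)&(hsv[...,0]<130)&(hsv[...,1]>170)&(hsv[...,2]>90)).astype(np.uint8)
m[:100]=0
cs,_=cv2.findContours(m,0,2);c=max(cs,key=cv2.contourArea)[:,0]
P=np.array([ray('top',p,.064)[:2] for p in cv2.convexHull(c)[:,0]])
r=cv2.minAreaRect((P*1000).astype(np.float32));print('tray rect',r)
# bright blobs on the field
g=im.min(2);roi=np.zeros_like(g);cv2.fillConvexPoly(roi,cv2.convexHull(c),1)
b=((g>70)&(roi>0)).astype(np.uint8)
n,l,st,ce=cv2.connectedComponentsWithStats(b)
for i in range(1,n):
    if st[i,4]>15: 
        w=g*(l==i); ys,xs=np.nonzero(cv2.dilate((l==i).astype(np.uint8),np.ones((3,3))))
        wt=np.clip(g[ys,xs].astype(float)-20,0,None);u=(xs*wt).sum()/wt.sum(),(ys*wt).sum()/wt.sum()
        print(st[i],np.round(u,2),ray('top',u,.0562).round(4))
cv2.imwrite('pics/crop1.png',cv2.resize(im[115:275,150:340],None,fx=4,fy=3.75 if 0 else 4-.25,interpolation=cv2.INTER_CUBIC))
E
python3 fit.py
```

```text
tray rect ((572.303466796875, -1.7339935302734375), (298.5054016113281, 249.37857055664062), 79.69808197021484)
[188 146  57  13 221] [216.83 152.17] [0.6631 0.0643 0.0562]
[262 157  58  16 251] [290.15 165.01] [ 0.6342 -0.0973  0.0562]
[195 188  12  11 108] [200.59 193.02] [0.5702 0.0971 0.0562]
[222 205  12  11 112] [227.03 210.03] [0.5331 0.0393 0.0562]
[279 207  12  12 112] [284.55 212.98] [ 0.5272 -0.0836  0.0562]
[250 212  18  17 174] [258.31 219.95] [ 0.5119 -0.0276  0.0562]
```

View pics/crop1.png

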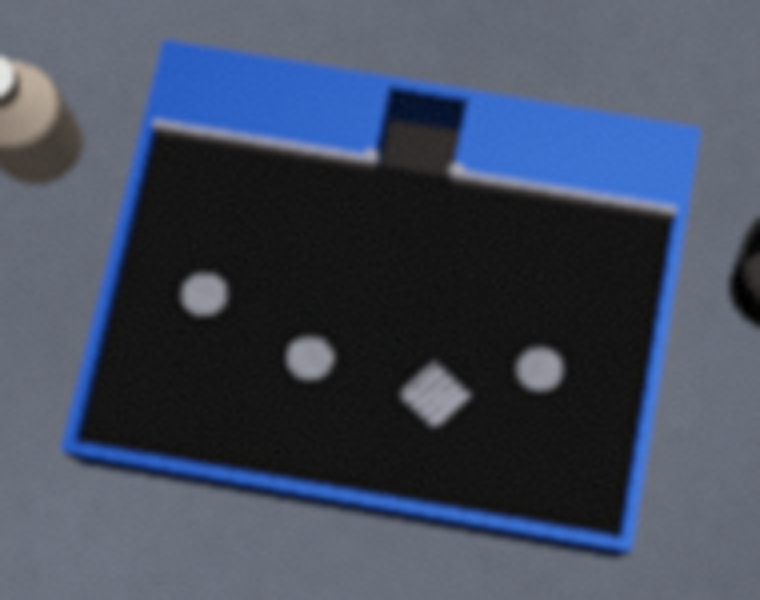

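```bash
cat > plan.py <<'E'
# python3 plan.py : x' y' (mm, tray axes, from gate), z mm, push heading deg in tray axes
from h import *
import sys
G=np.array([.647,-.016]);YAW=-.178
ex=np.array([np.cos(YAW),np.sin(YAW)]);ey=np.array([-ex[1],ex[0]])
def tray(p): d=(np.array(p[:2])-G)*1000;return np.array([d@ex,d@ey])
def goto(x,y,z,head,pos=None,th=None):
    s=env.read_state()
    if pos is None:
        pos=np.array(s['tool_pos']);xa=R.from_quat(s['orientation']).apply([1,0,0]);th=np.arctan2(xa[1],xa[0])
    tgt=np.r_[G+ex*x/1e3+ey*y/1e3,z/1e3]
    h=np.radians(head)+YAW
    dt=(h-th+np.pi/2)%np.pi-np.pi/2
    th2=th+dt;d=tgt-pos
    xt=np.array([np.cos(th2),np.sin(th2)]);yt=np.array([np.sin(th2),-np.cos(th2)])
    print('turn units',round(-np.degrees(dt)/5,2),'then shift units',(np.array([d[:2]@xt,d[:2]@yt,-d[2]])/.05).round(3))
    return tgt,th2
if __name__=='__main__':
    s=env.read_state();xa=R.from_quat(s['orientation']).as_matrix();
    print('t',s['time_s'],'tcp',tray(s['tool_pos']).round(1),s['tool_pos'][2].round(4),'head',np.degrees(np.arctan2(xa[1,0],xa[0,0])-YAW).round(1),'zax',xa[:,2].round(3),'w',round(s['gripper_width'],4),np.round(s['force'],1))
    a=list(map(float,sys.argv[1:]));pos=th=None
    for i in range(0,len(a),4): pos,th=goto(*a[i:i+4],pos,th)
E
python3 - <<'E'
from plan import *
C={'A':(.5702,.0971),'B':(.5331,.0393),'D':(.5272,-.0836)}
for k,v in C.items():
    c=tray(v);d=np.array([-50,0])-c;u=d/np.hypot(*d);print(k,c,'behind',c-u*28,'end',np.array([-50,0])-u*21,'head',np.degrees(np.arctan2(u[1],u[0])))
    a=np.degrees(np.arctan2(u[1],u[0]))
    goto(*(c-u*28),120,a)
E
```

```text
A [-95.61220237  97.71467012] behind [-107.45555887  123.0866016 ] end [-58.88251737  19.02894861] head -64.97731774732807
turn units 10.71 then shift units [-11.336   3.497   2.053]
B [-121.89185797   34.25893987] behind [-147.16857752   46.30416501] end [-68.95753966   9.03391886] head -25.479403605876005
turn units 2.81 then shift units [-10.916  -6.24    2.053]
D [-105.93777474  -87.74387661] behind [-120.98958177 -111.35410967] end [-61.28885527 -17.7076748 ] head 57.48200029518319
turn units -13.79 then shift units [  7.233 -13.735   2.053]
```

>>> arm_command(commands=[[[0,0,0,0,0,1],[0,0,0,0,0,1],[0,0,0,0,0,1],[0,0,0,0,0,1],[0,0,0,0,0,1],[0,0,0,0,0,1],[0,0,0,0,0,1],[0,0,0,0,0,1],[0,0,0,0,0,1],[0,0,0,0,0,1]]], jaw=0.77)

```text
time_s: 1.5
tool_pos: [0.249, 0.6274, 0.2227]
orientation: [0.587, 0.81, 0.0, -0.0]
force: [0.3, 0.2, -0.4]
gripper_width: 0.0119
gripper_force: 0.0
```

>>> arm_command(commands=[[[0,0,0,0,0,0.71],[-0.9,0.28,0,0,0,0],[-0.9,0.28,0,0,0,0],[-0.9,0.28,0,0,0,0],[-0.9,0.28,0,0,0,0],[-0.9,0.28,0,0,0,0],[-0.9,0.28,0,0,0,0],[-0.9,0.28,0,0,0,0],[-0.9,0.28,0,0,0,0],[-0.9,0.28,0,0,0,0]]])

```text
time_s: 2.5
tool_pos: [0.4751, 0.2664, 0.223]
orientation: [0.61, 0.792, 0.0, -0.0]
force: [0.8, -0.3, -0.4]
gripper_width: 0.0102
gripper_force: 0.0
```

>>> arm_command(commands=[[[-0.9,0.28,0,0,0,0],[-0.9,0.28,0,0,0,0],[-0.6,0.17,0,0,0,0],[0,0,0,0,0,0],[0,0,0,0,0,0],[0,0,0,0,0,0]]])

```text
time_s: 3.1
tool_pos: [0.5396, 0.163, 0.2226]
orientation: [0.609, 0.793, 0.0, -0.0]
force: [-0.8, -0.1, -0.0]
gripper_width: 0.0101
gripper_force: 0.0
```

```bash
python3 plan.py -107.5 123 70 -65 -107.5 123 53 -65 -59 19 53 -65
```

```text
t 3.1 tcp [-137.4  157.1] 0.2226 head 115.1 zax [-0.     0.001 -1.   ] w 0.0101 [-0.8 -0.1 -0. ]
turn units 0.03 then shift units [-0.872  0.254  3.051]
turn units -0.0 then shift units [0.   0.   0.34]
turn units -0.0 then shift units [-2.295  0.    -0.   ]
```

>>> arm_command(commands=[[[-0.44,0.13,0,0,0,0],[-0.43,0.12,0,0,0,0],[0,0,0.6,0,0,0],[0,0,0.6,0,0,0],[0,0,0.6,0,0,0],[0,0,0.6,0,0,0],[0,0,0.5,0,0,0],[0,0,0,0,0,0]]])

```text
time_s: 3.9
tool_pos: [0.5603, 0.124, 0.0746]
orientation: [0.609, 0.793, -0.002, -0.002]
force: [-1.3, -0.6, 0.5]
gripper_width: 0.0101
gripper_force: 0.0
```

```bash
python3 plan.py -107.5 123 53 -65
python3 - <<'E'
from plan import *
a=imaging.get_image('top')[115:275,150:340];b=imaging.get_image('scene')[140:280,180:340]
a=cv2.resize(a,(475,400),interpolation=2);b=cv2.resize(b,(320,280),interpolation=2)
o=np.zeros((400,795,3),np.uint8);o[:,:475]=a;o[:280,475:]=b;cv2.imwrite('pics/c2.png',o)
E
```

```text
t 3.9 tcp [-110.1  122.5] 0.0746 head 115.2 zax [-0.006 -0.001 -1.   ] w 0.0101 [-1.3 -0.6  0.5]
turn units 0.04 then shift units [-0.013  0.052  0.431]
```

View pics/c2.png

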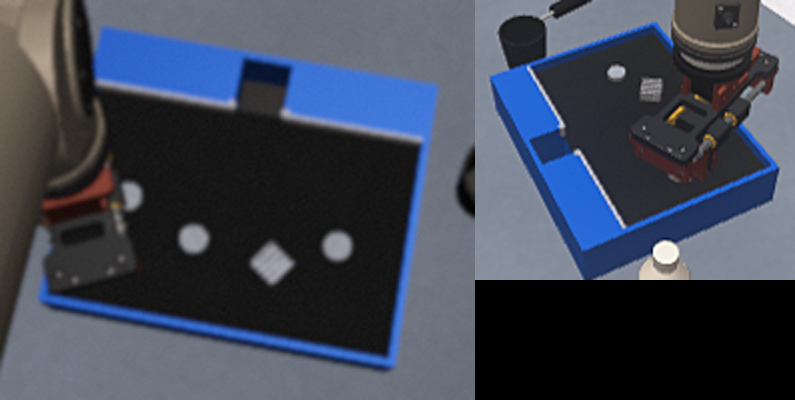

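>>> arm_command(commands=[[[-0.01,0.05,0.22,0,0,0],[0,0,0.21,0,0,0],[0,0,0,0,0,0],[-0.1,0,0,0,0,0],[-0.1,0,0,0,0,0],[-0.1,0,0,0,0,0],[-0.1,0,0,0,0,0],[-0.1,0,0,0,0,0],[-0.1,0,0,0,0,0],[-0.1,0,0,0,0,0]]])

```text
time_s: 5.0
tool_pos: [0.5751, 0.0884, 0.0562]
orientation: [0.61, 0.792, 0.0, 0.0]
force: [-0.3, 0.9, 1.0]
gripper_width: 0.0103
gripper_force: 0.1
```

```bash
python3 plan.py -59 19 53 -65
```

```text
t 5.0 tcp [-89.3  90. ] 0.0562 head 115.0 zax [ 0.  0. -1.] w 0.0103 [-0.3  0.9  1. ]
turn units -0.0 then shift units [-1.543 -0.051  0.064]
```

>>> arm_command(commands=[[[0,0,0.06,0,0,0],[0,0,0,0,0,0],[0,0,0,0,0,0]]])

```text
time_s: 5.3
tool_pos: [0.5747, 0.0891, 0.0529]
orientation: [0.61, 0.792, -0.0, -0.0]
force: [-0.0, 0.1, -0.0]
gripper_width: 0.0102
gripper_force: 0.0
```

```bash
python3 plan.py -59 19 53 -65
python3 - <<'E'
from plan import *
a=imaging.get_image('top')[115:275,150:340];b=imaging.get_image('scene')[140:280,180:340]
a=cv2.resize(a,(380,320),interpolation=2);b=cv2.resize(b,(400,350),interpolation=2)
o=np.zeros((400,795,3),np.uint8);o[:320,:380]=a;o[:350,385:785]=b;cv2.imwrite('pics/c3.png',o)
E
```

```text
t 5.3 tcp [-89.8  90.6] 0.0529 head 115.0 zax [-0.001  0.    -1.   ] w 0.0102 [-0.   0.1 -0. ]
turn units 0.0 then shift units [-1.558 -0.048 -0.002]
```

View pics/c3.png

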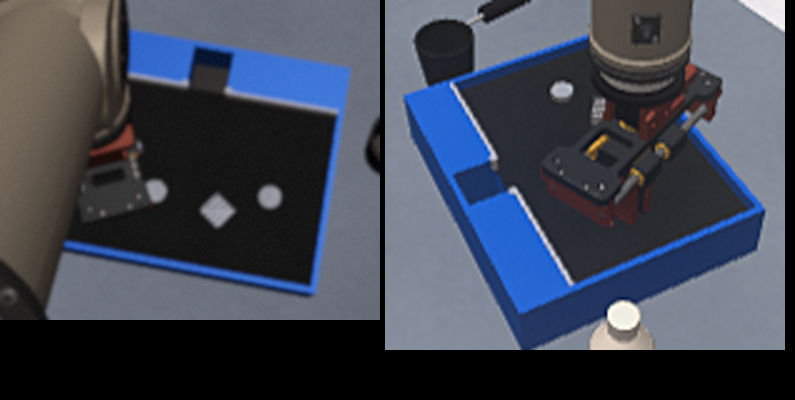

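>>> arm_command(commands=[[[-0.1,0,0,0,0,0],[-0.1,0,0,0,0,0],[-0.1,0,0,0,0,0],[-0.1,0,0,0,0,0],[-0.1,0,0,0,0,0],[-0.1,0,0,0,0,0],[-0.1,0,0,0,0,0],[-0.1,0,0,0,0,0],[-0.1,0,0,0,0,0],[-0.1,0,0,0,0,0]]])

```text
time_s: 6.4
tool_pos: [0.5878, 0.0401, 0.0531]
orientation: [0.61, 0.792, 0.0, -0.0]
force: [0.4, -0.6, 0.3]
gripper_width: 0.0105
gripper_force: 0.0
```

>>> arm_command(commands=[[[-0.1,-0.02,0,0,0,0],[-0.1,-0.02,0,0,0,0],[-0.1,0,0,0,0,0],[-0.1,0,0,0,0,0],[-0.1,0,0,0,0,0],[0,0,0,0,0,0],[0.3,0,0,0,0,0],[0,0,-0.8,0,0,0],[0.6,0,-0.8,0,0,0],[0.7,0,-0.4,0,0,0]]])

```text
time_s: 7.4
tool_pos: [0.5727, 0.094, 0.1562]
orientation: [0.611, 0.792, 0.001, 0.001]
force: [1.3, 0.7, -1.1]
gripper_width: 0.01
gripper_force: 0.0
```

```bash
cat > cells.py <<'E'
from plan import *
im=imaging.get_image('top');g=im.min(2)
roi=np.zeros_like(g);q=[px('top',np.r_[G+ex*x+ey*y,.05]) for x,y in ((-.18,-.13),(-.18,.13),(-.012,.13),(-.012,-.13))]
cv2.fillConvexPoly(roi,np.int32(q),1)
sat=im.max(2).astype(int)-g
n,l,st,ce=cv2.connectedComponentsWithStats(((g>70)&(sat<35)&(roi>0)).astype(np.uint8))
for i in range(1,n):
    if 40<st[i,4]<400: print('blob',st[i,2:],tray(ray('top',ce[i],.0577)).round(1))
E
python3 cells.py;python3 plan.py -78 0 100 0;  python3 - <<'E'
from plan import *
cv2.imwrite('pics/c4.png',cv2.resize(imaging.get_image('top')[115:275,150:340],(570,480),interpolation=2))
E
```

```text
blob [ 12  12 109] [-51.3   0.3]
blob [ 13  12 114] [-122.2   34. ]
blob [ 12  13 113] [-106.1  -87.8]
blob [ 18  17 177] [-131.3  -35. ]
t 7.45 tcp [-94.8 103.9] 0.1579 head 115.4 zax [ 0.005  0.007 -1.   ] w 0.01 [-0.6  4.9  0.8]
turn units -12.92 then shift units [-0.335 -2.077  1.158]
```

View pics/c4.png

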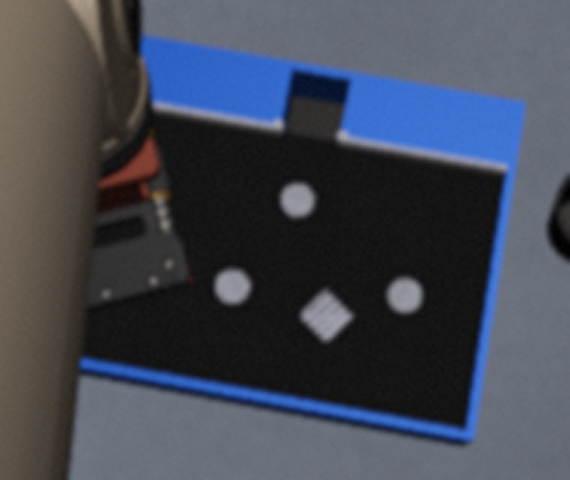

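>>> arm_command(commands=[[[0,0,0,0,0,-1],[0,0,0,0,0,-1],[0,0,0,0,0,-1],[0,0,0,0,0,-1],[0,0,0,0,0,-1],[0,0,0,0,0,-1],[0,0,0,0,0,-1],[0,0,0,0,0,-1],[0,0,0,0,0,-1],[0,0,0,0,0,-1]]])

```text
time_s: 8.5
tool_pos: [0.5709, 0.0939, 0.1524]
orientation: [0.216, 0.976, -0.0, -0.001]
force: [0.7, -0.4, 0.4]
gripper_width: 0.0104
gripper_force: 0.0
```

>>> arm_command(commands=[[[0,0,0,0,0,-1],[0,0,0,0,0,-1],[0,0,0,0,0,-0.9],[-0.1,-0.7,0,0,0,0],[-0.1,-0.7,0,0,0,0],[-0.1,-0.6,0,0,0,0],[0,0,0.6,0,0,0],[0,0,0.6,0,0,0],[0,0,0,0,0,0],[0,0,0,0,0,0]]])

```text
time_s: 9.5
tool_pos: [0.5673, -0.0073, 0.0929]
orientation: [0.093, 0.996, -0.0, -0.001]
force: [1.0, -0.0, 0.4]
gripper_width: 0.0101
gripper_force: 0.0
```

```bash
python3 plan.py -79 0 53 0 -17 0 53 0
python3 - <<'E'
from plan import *
print(tray(ray('top',(254,158.3),.065)), tray(ray('top',(253.1,157.8),.065)))
E
```

```text
t 9.5 tcp [-80.   -5.6] 0.0929 head 179.5 zax [-0.002 -0.    -1.   ] w 0.0101 [ 1.  -0.   0.4]
turn units -0.09 then shift units [-0.019  0.112  0.798]
turn units -0.0 then shift units [-1.24  0.   -0.  ]
[-0.23342844 -1.99906803] [0.53378475 0.13780783]
```

>>> arm_command(commands=[[[-0.02,0.11,0.3,0,0,-0.1],[0,0,0.3,0,0,0],[0,0,0.2,0,0,0],[0,0,0,0,0,0],[-0.1,0,0,0,0,0],[-0.1,0,0,0,0,0],[-0.1,0,0,0,0,0],[-0.1,0,0,0,0,0],[-0.1,0,0,0,0,0],[-0.1,0,0,0,0,0]]])

```text
time_s: 10.5
tool_pos: [0.6, -0.0081, 0.0533]
orientation: [0.089, 0.996, 0.0, 0.0]
force: [0.8, 0.5, -0.0]
gripper_width: 0.01
gripper_force: 0.1
```

```bash
python3 plan.py -16 0 53 0
```

```text
t 10.5 tcp [-47.7  -0.6] 0.0533 head 180.0 zax [ 0.  0. -1.] w 0.01 [ 0.8  0.5 -0. ]
turn units -0.0 then shift units [-0.634  0.011  0.006]
```

>>> arm_command(commands=[[[-0.11,0,0,0,0,0],[-0.11,0,0,0,0,0],[-0.11,0,0,0,0,0],[-0.11,0,0,0,0,0],[-0.1,0,0,0,0,0],[-0.1,0,0,0,0,0],[0,0,0,0,0,0],[0.3,0,0,0,0,0],[0.2,0,-0.6,0,0,0],[0,0,-0.6,0,0,0]]])

```text
time_s: 11.5
tool_pos: [0.6038, -0.009, 0.1127]
orientation: [0.089, 0.996, -0.0, -0.002]
force: [0.7, -0.1, -1.0]
gripper_width: 0.01
gripper_force: 0.0
```

```bash
python3 cells.py
python3 - <<'E'
from plan import *
a=imaging.get_image('top')[115:275,150:340];b=imaging.get_image('scene')[140:280,180:340]
a=cv2.resize(a,(380,320),interpolation=2);b=cv2.resize(b,(400,350),interpolation=2)
o=np.zeros((400,795,3),np.uint8);o[:320,:380]=a;o[:350,385:785]=b;cv2.imwrite('pics/c5.png',o)
E
python3 plan.py -121 -112 110 57.5
```

```text
t 11.65 tcp [-39.9  -0.2] 0.1152 head 180.0 zax [ 0.004  0.001 -1.   ] w 0.01 [0.2 0.4 0.1]
turn units -11.5 then shift units [2.756 0.166 0.104]
```

View pics/c5.png

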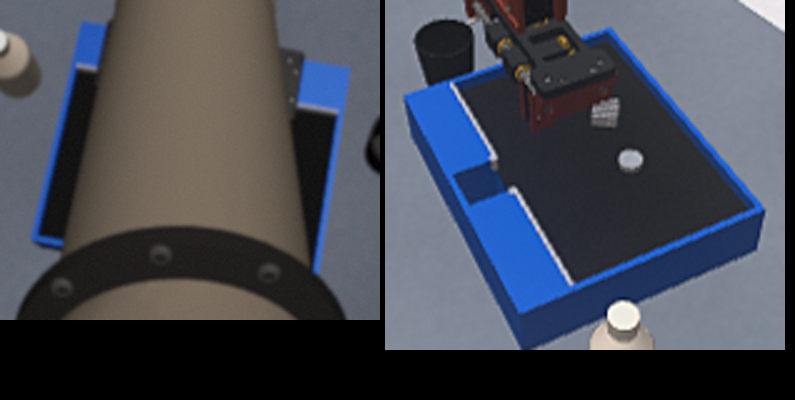

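>>> arm_command(commands=[[[0,0,-0.2,0,0,-1],[0,0,0,0,0,-1],[0,0,0,0,0,-1],[0,0,0,0,0,-1],[0,0,0,0,0,-1],[0,0,0,0,0,-1],[0,0,0,0,0,-1],[0,0,0,0,0,-1],[0,0,0,0,0,-1],[0,0,0,0,0,-1]]])

```text
time_s: 12.65
tool_pos: [0.6055, -0.0092, 0.1218]
orientation: [-0.342, 0.94, 0.0, -0.001]
force: [-0.5, -0.8, -0.2]
gripper_width: 0.0101
gripper_force: 0.0
```

>>> arm_command(commands=[[[0,0,0,0,0,-1],[0,0,0,0,0,-0.5],[0.7,0.04,0,0,0,0],[0.7,0.04,0,0,0,0],[0.7,0.04,0,0,0,0],[0.65,0.04,0,0,0,0],[0,0,0,0,0,0],[0,0,0,0,0,0],[0,0,0,0,0,0]]])

```text
time_s: 13.55
tool_pos: [0.5079, -0.1038, 0.1228]
orientation: [-0.402, 0.916, 0.0, 0.0]
force: [-0.5, -0.5, -1.2]
gripper_width: 0.01
gripper_force: 0.0
```

```bash
python3 cells.py; python3 plan.py -121 -112 53 57.5 -61.3 -17.7 53 57.5;python3 - <<'E'
from plan import *
cv2.imwrite('pics/c6.png',cv2.resize(imaging.get_image('top')[115:275,150:340],(570,480),interpolation=2))
E
```

```text
blob [ 15  22 125] [ -33.7 -108.4]
blob [ 12  11 112] [-122.1   33.9]
blob [ 16  16 157] [-130.3  -34.1]
t 13.6 tcp [-121.3 -110.9] 0.1229 head -122.4 zax [ 0.     0.001 -1.   ] w 0.0099 [-0.4  0.6  0.4]
turn units 0.02 then shift units [ 0.016 -0.017  1.397]
turn units -0.0 then shift units [-2.232  0.006 -0.   ]
```

View pics/c6.png

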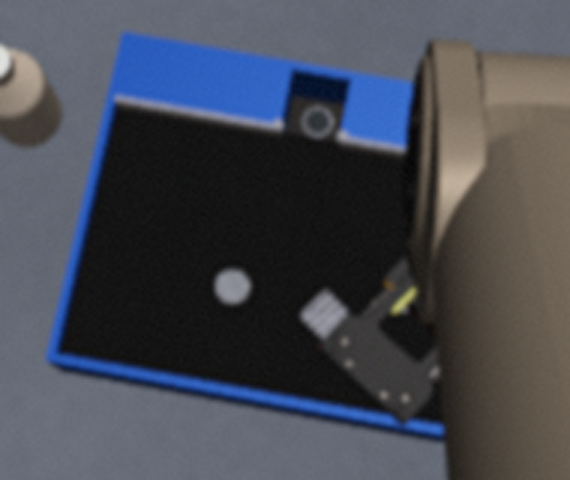

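>>> arm_command(commands=[[[0.01,-0.02,0.5,0,0,0],[0,0,0.5,0,0,0],[0,0,0.4,0,0,0],[0,0,0,0,0,0],[0,0,0,0,0,0],[-0.1,0,0,0,0,0],[-0.1,0,0,0,0,0],[-0.1,0,0,0,0,0]]])

```text
time_s: 14.45
tool_pos: [0.5185, -0.0943, 0.0536]
orientation: [-0.401, 0.916, -0.0, 0.0]
force: [0.1, -0.2, -0.4]
gripper_width: 0.0103
gripper_force: 0.0
```

>>> arm_command(commands=[[[-0.1,0,0,0,0,0],[-0.1,0,0,0,0,0],[-0.1,0,0,0,0,0],[-0.1,0,0,0,0,0],[-0.1,0,0,0,0,0],[-0.1,0,0,0,0,0],[-0.1,0,0,0,0,0],[-0.1,0,0,0,0,0],[-0.1,0,0,0,0,0],[-0.1,0,0,0,0,0]]])

```text
time_s: 15.45
tool_pos: [0.5519, -0.0579, 0.0531]
orientation: [-0.401, 0.916, 0.0, 0.0]
force: [0.2, 0.0, -0.5]
gripper_width: 0.0101
gripper_force: 0.1
```

```bash
python3 plan.py -61.3 -17.7 53 57.5
```

```text
t 15.45 tcp [-86.2 -58. ] 0.0531 head -122.5 zax [-0.  0. -1.] w 0.0101 [ 0.2  0.  -0.5]
turn units -0.0 then shift units [-0.947  0.014  0.003]
```

>>> arm_command(commands=[[[-0.11,0.01,0,0,0,0],[-0.1,0,0,0,0,0],[-0.1,0,0,0,0,0],[-0.1,0,0,0,0,0],[-0.1,0,0,0,0,0],[-0.1,0,0,0,0,0],[-0.1,0,0,0,0,0],[-0.1,0,0,0,0,0],[-0.1,0,0,0,0,0],[0,0,0,0,0,0]]])

```text
time_s: 16.45
tool_pos: [0.5827, -0.0235, 0.0532]
orientation: [-0.402, 0.916, 0.0, 0.0]
force: [-0.1, 0.2, 0.0]
gripper_width: 0.01
gripper_force: 0.0
```

>>> arm_command(commands=[[[0.3,0,0,0,0,0],[0,0,-0.6,0,0,0],[0.5,0,-0.6,0,0,0],[0.7,0,0,0,0,0],[0,0,0,0,0,0],[0,0,0,0,0,0],[0,0,0,0,0,0]]])

```text
time_s: 17.15
tool_pos: [0.5312, -0.0792, 0.113]
orientation: [-0.401, 0.916, 0.0, 0.0]
force: [-0.4, -0.6, -0.1]
gripper_width: 0.01
gripper_force: 0.0
```

```bash
python3 cells.py; python3 plan.py -79 -0.5 100 0
```

```text
blob [ 12  12 105] [-51.3  -0.5]
blob [ 12  11 112] [-122.1   33.9]
t 17.2 tcp [-102.7  -82.4] 0.1128 head -122.5 zax [-0.  0. -1.] w 0.01 [-0.8  0.9 -0.3]
turn units 11.51 then shift units [-0.473  1.637  0.257]
```

Cell at (-51,-0.5). Turn and re-approach.

>>> arm_command(commands=[[[0,0,0,0,0,1],[0,0,0,0,0,1],[0,0,0,0,0,1],[0,0,0,0,0,1],[0,0,0,0,0,1],[0,0,0,0,0,1],[0,0,0,0,0,1],[0,0,0,0,0,1],[0,0,0,0,0,1],[0,0,0,0,0,1]]])

```text
time_s: 18.2
tool_pos: [0.5316, -0.0785, 0.1126]
orientation: [0.024, 1.0, 0.0, -0.0]
force: [-0.4, 0.0, -1.0]
gripper_width: 0.0104
gripper_force: 0.0
```

>>> arm_command(commands=[[[0,0,0,0,0,1],[0,0,0,0,0,0.5],[-0.15,0.55,0,0,0,0],[-0.15,0.55,0,0,0,0],[-0.16,0.54,0.1,0,0,0],[0,0,0.2,0,0,0],[0,0,0,0,0,0],[0,0,0,0,0,0],[0,0,0,0,0,0]]])

```text
time_s: 19.1
tool_pos: [0.5682, -0.004, 0.0982]
orientation: [0.09, 0.996, -0.0, -0.0]
force: [-0.1, -0.4, -0.6]
gripper_width: 0.0101
gripper_force: 0.0
```

```bash
python3 plan.py -79 -0.5 53 0 -16 -0.5 53 0
```

```text
t 19.1 tcp [-79.7  -2.2] 0.0982 head 179.9 zax [-0. -0. -1.] w 0.0101 [-0.1 -0.4 -0.6]
turn units -0.02 then shift units [-0.014  0.034  0.905]
turn units -0.0 then shift units [-1.26  0.   -0.  ]
```

>>> arm_command(commands=[[[-0.01,0.03,0.4,0,0,0],[0,0,0.3,0,0,0],[0,0,0.2,0,0,0],[0,0,0,0,0,0],[0,0,0,0,0,0],[-0.1,0,0,0,0,0],[-0.1,0,0,0,0,0],[-0.1,0,0,0,0,0],[-0.1,0,0,0,0,0],[-0.1,0,0,0,0,0]]])

```text
time_s: 20.1
tool_pos: [0.5944, -0.006, 0.0533]
orientation: [0.089, 0.996, 0.0, 0.0]
force: [-0.2, 0.4, 0.4]
gripper_width: 0.0103
gripper_force: 0.1
```

>>> arm_command(commands=[[[-0.11,0,0,0,0,0],[-0.11,0,0,0,0,0],[-0.11,0,0,0,0,0],[-0.11,0,0,0,0,0],[-0.11,0,0,0,0,0],[-0.11,0,0,0,0,0],[-0.11,0,0,0,0,0],[0,0,0,0,0,0]]])

```text
time_s: 20.9
tool_pos: [0.6325, -0.0129, 0.0532]
orientation: [0.089, 0.996, -0.0, 0.0]
force: [-0.0, 0.4, 0.8]
gripper_width: 0.0099
gripper_force: 0.0
```

>>> arm_command(commands=[[[0.3,0,0,0,0,0],[0.2,0,-0.6,0,0,0],[0,0,-0.8,0,0,0],[0,0,0,0,0,0]]])

```text
time_s: 21.3
tool_pos: [0.6102, -0.0083, 0.1282]
orientation: [0.089, 0.996, 0.001, 0.004]
force: [0.1, 0.2, 0.4]
gripper_width: 0.0098
gripper_force: 0.0
```

```bash
python3 plan.py -147 46.3 110 -25.5
```

```text
t 21.3 tcp [-37.6   1.1] 0.1282 head 180.0 zax [ 0.008  0.001 -1.   ] w 0.0098 [0.1 0.2 0.4]
turn units 5.1 then shift units [ 2.364 -0.126  0.364]
```

>>> arm_command(commands=[[[0,0,0,0,0,1],[0,0,0,0,0,1],[0,0,0,0,0,1],[0,0,0,0,0,1],[0,0,0,0,0,1],[0,0,0,0,0,0.1],[0.8,-0.04,0,0,0,0],[0.8,-0.04,0,0,0,0],[0.76,-0.04,0,0,0,0],[0,0,0,0,0,0]]])

```text
time_s: 22.3
tool_pos: [0.5033, 0.0585, 0.1224]
orientation: [0.303, 0.953, -0.0, -0.002]
force: [1.0, 0.7, 0.3]
gripper_width: 0.0101
gripper_force: 0.0
```

>>> arm_command(commands=[[[0,0,0,0,0,0],[0,0,0,0,0,0],[0,0,0,0,0,0]]])

```text
time_s: 22.6
tool_pos: [0.5088, 0.0548, 0.1232]
orientation: [0.307, 0.952, -0.0, 0.0]
force: [-0.3, 0.3, 0.7]
gripper_width: 0.0099
gripper_force: 0.0
```

```bash
python3 cells.py; python3 plan.py -147 46.3 53 -25.5 -69 9 53 -25.5;python3 - <<'E'
from plan import *
a=imaging.get_image('top')[115:275,150:340];b=imaging.get_image('scene')[140:280,180:340]
a=cv2.resize(a,(380,320),interpolation=2);b=cv2.resize(b,(400,350),interpolation=2)
o=np.zeros((400,795,3),np.uint8);o[:320,:380]=a;o[:350,385:785]=b;cv2.imwrite('pics/c7.png',o)
E
```

```text
t 22.65 tcp [-148.7   45.3] 0.1231 head 154.4 zax [ 0.001 -0.    -1.   ] w 0.0102 [0.2 0.8 0.1]
turn units -0.01 then shift units [-0.022  0.033  1.403]
turn units -0.0 then shift units [-1.729 -0.002 -0.   ]
```

View pics/c7.png

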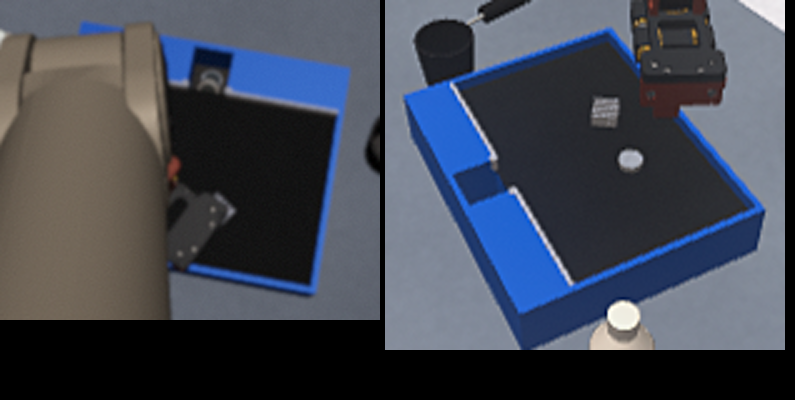

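>>> arm_command(commands=[[[-0.02,0.03,0.5,0,0,0],[0,0,0.5,0,0,0],[0,0,0.4,0,0,0],[0,0,0,0,0,0],[0,0,0,0,0,0],[-0.1,0,0,0,0,0],[-0.1,0,0,0,0,0],[-0.1,0,0,0,0,0],[-0.1,0,0,0,0,0]]])

```text
time_s: 23.65
tool_pos: [0.5263, 0.0443, 0.0534]
orientation: [0.307, 0.952, 0.0, 0.0]
force: [0.5, -0.2, -0.1]
gripper_width: 0.01
gripper_force: 0.0
```

>>> arm_command(commands=[[[-0.1,0,0,0,0,0],[-0.1,0,0,0,0,0],[-0.1,0,0,0,0,0],[-0.1,0,0,0,0,0],[-0.1,0,0,0,0,0],[-0.1,0,0,0,0,0],[-0.1,0,0,0,0,0],[-0.1,0,0,0,0,0],[-0.1,0,0,0,0,0],[-0.1,0,0,0,0,0]]])

```text
time_s: 24.65
tool_pos: [0.5666, 0.0153, 0.0531]
orientation: [0.306, 0.952, 0.0, -0.0]
force: [-0.8, -0.2, -0.8]
gripper_width: 0.0101
gripper_force: 0.1
```

>>> arm_command(commands=[[[-0.1,0,0,0,0,0],[-0.1,0,0,0,0,0],[-0.1,0,0,0,0,0],[0,0,0,0,0,0],[0.3,0,0,0,0,0],[0,0,-0.6,0,0,0],[0.5,0,-0.4,0,0,0],[0.7,0.3,0,0,0,0],[0,0,0,0,0,0],[0,0,0,0,0,0]]])

```text
time_s: 25.65
tool_pos: [0.5251, 0.0641, 0.1032]
orientation: [0.305, 0.952, 0.0, -0.0]
force: [0.6, -0.1, 0.3]
gripper_width: 0.0099
gripper_force: 0.0
```

```bash
python3 cells.py; python3 plan.py -79 -0.5 100 0
python3 - <<'E'
from plan import *
for d in imaging.search_frame('scene','cell1'):
    b=d['box'];print(d['p'],np.round(b),tray(ray('scene',[(b[0]+b[2])/2,(b[1]+b[3])/2],.0545)).round(1))
E
```

```text
blob [ 11  12 107] [-52.2  -0.3]
blob [ 15  16 139] [-131.9  -37.6]
t 25.7 tcp [-133.4   56.3] 0.1031 head 154.6 zax [-0. -0. -1.] w 0.0099 [0.6 0.1 0.5]
turn units -5.09 then shift units [-1.088 -1.136  0.062]
```

>>> arm_command(commands=[[[0,0,0,0,0,-1],[0,0,0,0,0,-1],[0,0,0,0,0,-1],[0,0,0,0,0,-1],[0,0,0,0,0,-1],[0,0,0,0,0,-0.1],[-0.5,-0.57,0,0,0,0],[-0.56,-0.57,0,0,0,0],[0,0,0,0,0,0],[0,0,0,0,0,0]]])

```text
time_s: 26.75
tool_pos: [0.5685, -0.0044, 0.1027]
orientation: [0.091, 0.996, -0.0, -0.0]
force: [-0.5, 1.2, -0.3]
gripper_width: 0.0103
gripper_force: 0.0
```

>>> arm_command(commands=[[[0,0,0,0,0,0],[0,0,0,0,0,0]]])

```text
time_s: 26.95
tool_pos: [0.5678, -0.0016, 0.103]
orientation: [0.088, 0.996, 0.0, -0.0]
force: [-0.5, -0.0, 0.8]
gripper_width: 0.0101
gripper_force: 0.0
```

```bash
python3 plan.py -79.5 -0.5 53 0 -16 -0.5 53 0
```

```text
t 26.95 tcp [-80.5   0.1] 0.103 head 180.1 zax [-0.001  0.001 -1.   ] w 0.0101 [-0.5 -0.   0.8]
turn units 0.01 then shift units [-0.02  -0.013  0.999]
turn units -0.0 then shift units [-1.27  0.   -0.  ]
```

>>> arm_command(commands=[[[-0.02,-0.01,0.4,0,0,0],[0,0,0.4,0,0,0],[0,0,0.2,0,0,0],[0,0,0,0,0,0],[0,0,0,0,0,0],[-0.1,0,0,0,0,0],[-0.1,0,0,0,0,0],[-0.1,0,0,0,0,0],[-0.1,0,0,0,0,0],[-0.1,0,0,0,0,0]]])

```text
time_s: 27.95
tool_pos: [0.5945, -0.008, 0.0533]
orientation: [0.089, 0.996, 0.0, 0.0]
force: [-0.3, -0.9, -0.9]
gripper_width: 0.0098
gripper_force: 0.1
```

>>> arm_command(commands=[[[-0.11,0,0,0,0,0],[-0.11,0,0,0,0,0],[-0.11,0,0,0,0,0],[-0.11,0,0,0,0,0],[-0.11,0,0,0,0,0],[-0.11,0,0,0,0,0],[-0.11,0,0,0,0,0],[0,0,0,0,0,0]]])

```text
time_s: 28.75
tool_pos: [0.6326, -0.0149, 0.0532]
orientation: [0.089, 0.996, -0.0, 0.0]
force: [0.1, 0.5, -0.2]
gripper_width: 0.01
gripper_force: 0.0
```

>>> arm_command(commands=[[[0.3,0,0,0,0,0],[0.2,0,-0.6,0,0,0],[0,0,-0.8,0,0,0],[0,0,-0.8,0,0,0],[0,-0.7,0,0,0,0],[0,-0.7,0,0,0,0],[0,-0.7,0,0,0,0],[0,-0.7,0,0,0,0],[0,0,0,0,0,0],[0,0,0,0,0,0]]])

```text
time_s: 29.75
tool_pos: [0.5821, -0.1487, 0.1632]
orientation: [0.09, 0.996, 0.0, -0.0]
force: [0.5, 1.1, -0.0]
gripper_width: 0.0098
gripper_force: 0.0
```

```bash
python3 cells.py; python3 plan.py -80 0 180 0
python3 - <<'E'
from plan import *
a=imaging.get_image('top')[115:275,140:410]
cv2.imwrite('pics/c8.png',cv2.resize(a,(800,474),interpolation=2))
E
```

```text
blob [ 18  17 183] [-131.3  -35.2]
t 29.8 tcp [ -40.3 -140.6] 0.1631 head 180.0 zax [-0.     0.001 -1.   ] w 0.0103 [-0.9  0.7  1.1]
turn units 0.0 then shift units [ 0.794  2.812 -0.339]
```

View pics/c8.png

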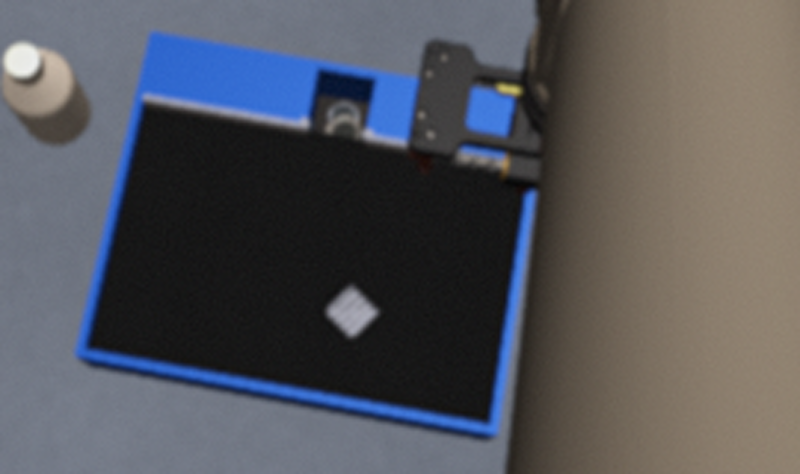

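```bash
python3 -c "
from plant import env
print(env.finish_job())"
```

```text
the job is handed in; nothing more can be done
None
```

I pushed the three cells through the gap one at a time, and the last picture shows the field empty but for the heat sink, which has not moved, and cells stacked in the well. The bottle had not moved, the cup and screwdriver were hidden behind the arm in that picture, the hand is clear, and I handed the job in at about 30 s (no verdict was returned).

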